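# Load four power modules and clamp the row

## Robot

A 7-joint arm with a two-finger parallel gripper is mounted at the origin on the work surface. World frame = base frame: x ahead of the robot, y to its left, z up, the work surface at z = 0. Lengths are in m, angles in rad, forces in N, time in s.
With the tool pointing down it reaches from about 0.425 to 0.925 m from the base axis. Payload 6.8 kg.
Tool frame: the origin (TCP) lies between the finger pads; the fingertips stand 19 mm ahead of it and the grasp point (between the pads) is the TCP; z points along the fingers, y is the line along which they close (so a half turn about z gives the same grasp; the last joint's range is limited). The gripper opens to 85 mm and grips with 20 to 120 N. Pads are 22 mm wide; open, the fingers measure 114 mm over their backs; the gripper's body (76 mm by 85 mm) begins 54 mm behind the grasp point. The pads swing forward as they close: fully open they stand 13 mm farther back than shut.
Start: joints at [1.026, 0.477, 0.022, 1.555, -0.011, 1.109, -0.083], TCP at [0.286, -0.612, 0.25] pointing down, gripper open.
Joint ranges: [-2.96, 2.96], [-0.34, 2.1], [-1.41, 1.46], [0.24, 2.44], [-1.37, 4.51], [0.17, 1.92], [-2.96, 2.96]. Speed limits (rad/s): [2.39, 2.39, 3.14, 3.14, 3.14, 3.14, 3.14].

## Interface

Orientations are given as a 3x3 rotation matrix whose columns are the frame's x, y, z axes.
In Python, from bench import * gives the robot as it stands.
- The arm moves only by the tool drive_tool, never from a script. Its argument "commands" is a list of rows, each a list of 2 entries, a list of its own where there are three numbers: the shift along the world's x, y, z each as a share of 0.08 m, from -1 to 1, then the turn, a rotation vector about the world's x, y, z each as a share of 2 pi rad, from -1 to 1. A call has 1 to 12 rows; each row is the pose to reach, as a shift and turn from the pose commanded when the call began, turning the shorter way round; what a row does not reach only later rows make up. A row lasts 1/8 s, in which the tool goes at most 62.5 mm and 10.7 degrees, less where a joint would pass 70% of its speed; a pose out of reach is approached as far as the arm can. A call with a number of a shift or a turn outside -1 to 1 is refused whole. A call with a gripper value outside its range is refused whole. "grip" is the closure, from 0 (fully open) to 1 (shut), set as the call begins (left out, the last holds). The fingers move at their own pace and stop on an object; the grip force is fixed at half the most. Time passes only in rows, so rows that repeat a pose let the fingers close. It gives the time, the measured TCP pose, the force, the opening and the grip force at its end, in the units of the state.
- state(): the state, without advancing time (a new reading comes with each control period).
- grab_frame(name): name is "scene" or "top" or "wrist"; returns a dict with "pixels" (400x640x3 uint8, red, green, blue), "mtx" (3x3 intrinsics, pixels), "R" (3x3) and "t" (3): a world point X has camera coordinates R X + t. Camera axes: x right, y down, z forward; pixel columns grow to the right and rows downward; lengths in m; the calibration is good to about 2 mm. A picture is of the moment at which its call begins. There is no depth.
- job_done(): hands the job in; it is judged then, once.
The state is a dict: "time": time; "joints": joint angles; "dq": joint speeds; "tau": joint torques, N m; "position": TCP position; "eef_rot": TCP orientation; "force": force on the tool from outside, world axes, zero at the start; "ft_torque": the same for the moment, N m; "grip_width": finger opening in m; "gripper_force": force on a finger pad.
Only numpy, scipy, OpenCV 4.12 (cv2) and the standard library are available. Lean on these libraries where they do the work, as an engineer would, in place of code of your own. Each camera call takes 0.05 s, during which the arm holds its last target. There are 200 camera calls.

## Task

Fill the clamping tray so that it holds exactly four orange-capped power modules: two are in it already, so set in two more from the bench, flat on the tray floor and crosswise side by side, and leave the spare ones lying on the bench. Then slide the blue carriage up, without ramming it, until its sprung red pad has closed the row up tight against the end stop and is pressed in about halfway, and let go. Leave the grey modules and the screwdriver where they are.

Things in the scene. Friction and masses are not known exactly. Their poses are not given: they have to be found in the camera images.
- tray: fixed aluminium channel tray, 122 mm wide (own x), 360 mm long (own y). Origin: centre of its underside, on the bench. Floor 12 mm above the bench, side walls up to 26 mm, 98 mm wide inside: modules lie across it (their length along tray x), side by side along tray y. End stop at the -y end, carriage at the +y end
- stop_face (a point): foot of the face of the dark steel end stop, in the middle of the channel, at floor level; the stop rises 30 mm above the floor. Modules go on its +y side (tray axes)
- end_stop: the dark steel end stop itself, 98 x 20 x 30 mm, fixed across the channel's -y end; origin at the centre of its underside, 10 mm behind its face
- carriage (a joint): blue clamp carriage on the tray walls, 130 x 36 mm, top 54 mm above the bench: metres slid towards the stop (tray -y), 0 far end, 0.215 at most. Constant drag about 12 N, stays where left. Its red sprung pad, 84 mm wide, 28 mm high, has its face 46 mm ahead of the handle's centre when free, presses in 18 mm at 0.6 N per mm from zero force. How far it is pressed is not reported
- module_0: power module: black case with an orange cap, 90 mm long (own x), 34 mm high, flat bottom; its width (own y) differs from unit to unit, 20 to 40 mm, and is not given. 60 to 110 g. Origin: centre of the underside, z up. Already in the tray, next to the end stop, up to 8 mm from it
- module_1: power module: black case with an orange cap, 90 mm long (own x), 34 mm high, flat bottom; its width (own y) differs from unit to unit, 20 to 40 mm, and is not given. 60 to 110 g. Origin: centre of the underside, z up. Already in the tray, beside module_0, up to 14 mm from it
- handle (a point): grip point of the black upright handle on the carriage, on its centre line: a block 34 mm across (tray x), 24 mm thick (tray y), from 54 to 94 mm above the bench; this point is 78 mm above the bench and moves with the carriage
- module_2: power module: black case with an orange cap, 90 mm long (own x), 34 mm high, flat bottom; its width (own y) differs from unit to unit, 20 to 40 mm, and is not given. 60 to 110 g. Origin: centre of the underside, z up. Starts lying on the bench mat to the right of the tray
- module_3: power module: black case with an orange cap, 90 mm long (own x), 34 mm high, flat bottom; its width (own y) differs from unit to unit, 20 to 40 mm, and is not given. 60 to 110 g. Origin: centre of the underside, z up. Starts lying on the bench mat to the right of the tray
- module_4: power module: black case with an orange cap, 90 mm long (own x), 34 mm high, flat bottom; its width (own y) differs from unit to unit, 20 to 40 mm, and is not given. 60 to 110 g. Origin: centre of the underside, z up. Starts lying on the bench mat to the right of the tray
- module_5: power module: black case with an orange cap, 90 mm long (own x), 34 mm high, flat bottom; its width (own y) differs from unit to unit, 20 to 40 mm, and is not given. 60 to 110 g. Origin: centre of the underside, z up. Starts lying on the bench mat to the right of the tray
- grey_0: a different, grey module with a white cap, 90 x 30 x 34 mm, on the bench among the orange ones; not wanted, leave alone. Origin: centre of the underside, long axis own x
- grey_1: a different, grey module with a white cap, 90 x 30 x 34 mm, on the bench among the orange ones; not wanted, leave alone. Origin: centre of the underside, long axis own x
- screwdriver: red-handled screwdriver lying on the bench, not needed

How it is judged:
By the outcome, as a careful person would: the job done as asked, in the order asked, and still so for the second after the job is handed in, with the robot touching nothing.
It also fails if it takes over 58 s, if anything falls off the work surface, if the arm or the gripper's body presses on something with over 40 N, if the wrist force passes 120 N, or if a joint passes its speed limit or range.

## Working session

There is one attempt and no reset: what is moved stays moved. The work goes in short steps, Python scripts to look and compute and a tool call to move; the robot and the scene stay as the last step left them, time stands still between calls to the robot, and variables do not carry over. Pictures are saved under pics/ and viewed, at most 11 in all, crops included, and the job is handed in when it is done.

Besides the shell and the picture viewer there is one more tool, called after "Request:" as name([rows], argument=value, ...), one row to a line, values as JSON. drive_tool: Moves the arm, as the interface text tells. Its arguments: {"type":"object","properties":{"commands":{"type":"array"},"grip":{"type":"number"}},"required":["commands"]}

```bash
mkdir -p pics; python3 - <<'E'
from bench import *
import cv2,numpy as np
for n in("top","scene"):
    f=grab_frame(n); cv2.imwrite(f"pics/{n}0.png",f["pixels"][:,:,::-1]); np.savez(f"pics/{n}0.npz",**f)
    print(n,f["mtx"].round(1).tolist(),(-f["R"].T@f["t"]).round(3),f["R"].round(3).tolist())
s=state();print(s["position"],s["eef_rot"],s["force"],s["time"],s["grip_width"])
E
```

```text
top [[444.2, 0.0, 315.9], [0.0, 444.2, 196.5], [0.0, 0.0, 1.0]] [ 0.364 -0.015  1.215] [[-0.02, -1.0, -0.021], [-0.995, 0.022, -0.094], [0.095, 0.019, -0.995]]
scene [[368.2, 0.0, 317.9], [0.0, 368.2, 199.0], [0.0, 0.0, 1.0]] [1.04  0.128 0.761] [[-0.223, 0.975, -0.019], [0.747, 0.158, -0.646], [-0.627, -0.158, -0.763]]
[ 0.28532571 -0.61116207  0.24941428] [[ 9.06083236e-01  4.23098635e-01 -8.45766414e-04]
 [ 4.23099457e-01 -9.06082037e-01  1.48049045e-03]
 [-1.39940267e-04 -1.69929089e-03 -9.99998546e-01]] [0.24839371 0.59105734 0.28254798] 0.1 0.08529159522146788
```

View pics/top0.png

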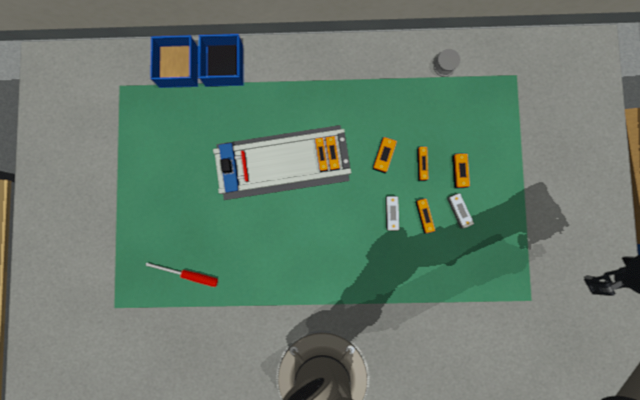

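View pics/scene0.png

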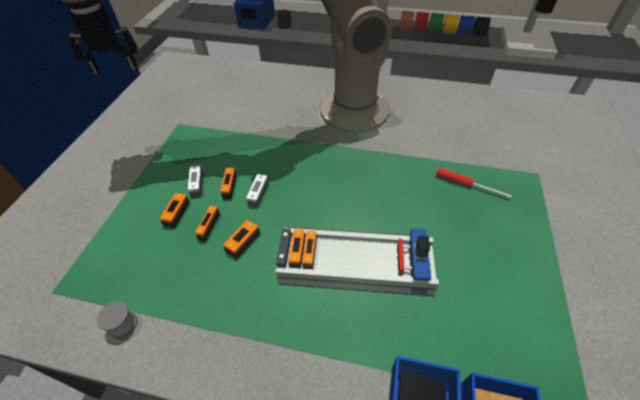

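The top view shows the tray with stop at right (~344,148), in-tray modules at (321,153),(333,153), pad at (245,166) and carriage/handle at (227,166). Loose orange modules are at (385,154), (423,163), (461,170) and (426,215), with greys at (392,213) and (460,210). The scene view agrees.

```bash
cat > h.py <<'E'
import cv2,numpy as np
def ray(f,uv,z):
    uv=np.atleast_2d(np.float64(uv)); R,t,K=f["R"],f["t"],f["mtx"]
    d=np.c_[uv,np.ones(len(uv))]@np.linalg.inv(K).T@R; c=-R.T@t
    return c+d*((z-c[2])/d[:,2])[:,None]
def hsv(f): return cv2.cvtColor(f["pixels"],cv2.COLOR_RGB2HSV)
def rects(f,mask,z,amin=40):
    up=cv2.resize(mask,None,fx=4,fy=4,interpolation=cv2.INTER_LINEAR); up=(up>127).astype(np.uint8)
    cs,_=cv2.findContours(up,cv2.RETR_EXTERNAL,cv2.CHAIN_APPROX_NONE); out=[]
    for c in cs:
        if cv2.contourArea(c)<amin*16: continue
        P=ray(f,(c[:,0]+.5)/4-.5,z)[:,:2]
        (cx,cy),(w,h),a=cv2.minAreaRect((P*1000).astype(np.float32))
        if w<h: w,h,a=h,w,a+90
        out.append((round(cx),round(cy),round(w,1),round(h,1),round((a+90)%180-90,1),(c[:,0].mean(0)/4).round().tolist()))
    return out
def orange(f): return cv2.inRange(hsv(f),(8,150,90),(22,255,255))
E
python3 - <<'E'
from h import *
for n in("top","scene"):
    f=np.load(f"pics/{n}0.npz"); H=hsv(f)
    print(n)
    for r in rects(f,cv2.morphologyEx(orange(f),cv2.MORPH_CLOSE,np.ones((3,3))),.034): print(" o",r)
    for r in rects(f,cv2.inRange(H,(105,120,50),(125,255,255)),.054): print(" blue",r)
    for r in rects(f,cv2.inRange(H,(0,150,90),(5,255,255)),.036,15): print(" red",r)
    for r in rects(f,cv2.inRange(H,(0,0,170),(180,60,255)),.012): print(" white",r)
f=np.load("pics/top0.npz")
print("tray mods z.046"); 
for r in rects(f,orange(f),.046,20): print(r)
cv2.imwrite("pics/traycrop.png",cv2.resize(f["pixels"][110:240,205:480,::-1],None,fx=2.9,fy=2.9,interpolation=cv2.INTER_CUBIC))
E
```

```text
top
 o (419, -281, 91.5, 28.4, 12.7, [426.0, 216.0])
 o (538, -382, 91.7, 36.6, 1.2, [462.0, 171.0])
 o (560, -281, 89.0, 23.3, -2.4, [423.0, 163.0])
 o (587, -178, 91.9, 39.4, -20.1, [385.0, 155.0])
 o (592, -24, 92.5, 55.0, 6.9, [327.0, 154.0])
 blue (558, 237, 132.2, 38.8, 8.2, [230.0, 167.0])
 blue (855, 325, 252.3, 147.5, -90.0, [197.0, 60.0])
 red (268, 321, 99.0, 25.0, 74.0, [199.0, 278.0])
 red (564, 199, 82.8, 11.1, 6.7, [245.0, 166.0])
 white (429, -199, 89.2, 30.9, 0.3, [393.0, 213.0])
 white (436, -382, 83.8, 30.8, 21.5, [461.0, 210.0])
 white (549, 273, 108.4, 14.5, 6.3, [219.0, 174.0])
 white (575, 72, 309.3, 109.0, -82.5, [282.0, 167.0])
 white (638, 81, 307.3, 12.8, -82.5, [289.0, 140.0])
scene
 o (819, 387, 73.0, 15.6, -77.4, [494.0, 397.0])
 o (591, -27, 94.3, 58.2, 7.5, [303.0, 247.0])
 o (593, -179, 92.8, 42.4, -20.1, [241.0, 236.0])
 o (566, -280, 94.3, 25.8, -0.5, [206.0, 221.0])
 o (545, -381, 94.4, 38.5, 0.8, [173.0, 208.0])
 o (424, -281, 96.7, 29.6, 13.1, [228.0, 180.0])
 o (-644, 316, 165.9, 57.6, -3.1, [452.0, 23.0])
 blue (810, 320, 258.6, 72.3, -77.4, [4
[... 224 characters left out ...]
 (291, 320, 97.2, 31.1, 74.2, [455.0, 177.0])
 red (-669, 191, 96.7, 49.5, -3.0, [422.0, 17.0])
 white (564, 215, 42.1, 14.8, 11.4, [407.0, 261.0])
 white (561, 276, 100.5, 19.4, 3.9, [433.0, 266.0])
 white (587, 71, 312.5, 102.4, -82.6, [346.0, 264.0])
 white (514, 102, 230.3, 15.1, -82.5, [362.0, 235.0])
 white (414, -205, 94.3, 32.9, -0.7, [257.0, 186.0])
 white (420, -390, 88.2, 31.8, 21.3, [194.0, 178.0])
tray mods z.046
(419, -278, 90.6, 28.1, 12.7, [426.0, 216.0])
(536, -378, 90.8, 36.2, 1.2, [462.0, 171.0])
(558, -278, 88.1, 23.1, -2.4, [423.0, 163.0])
(589, -8, 90.5, 23.2, 6.9, [321.0, 154.0])
(584, -177, 91.0, 39.0, -20.1, [385.0, 155.0])
(592, -38, 91.0, 26.2, 7.9, [332.0, 153.0])
```

View pics/traycrop.png

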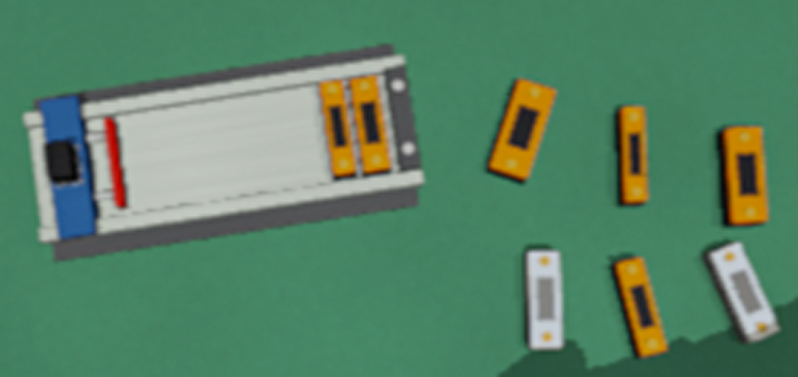

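The crop confirms the layout; the tray runs at about +7.5° and its stop is at the −y end. I'll go for the wide module at (588,−178) mm first.

Request:
drive_tool([
  [[0.32,0.45,-0.05],[0,0,-0.01]],
  [[0.63,0.9,-0.1],[0,0,-0.021]],
], grip=0)

```text
time: 0.35
position: [0.3361, -0.5388, 0.2416]
eef_rot: [[0.955, 0.297, -0.0], [0.297, -0.955, 0.001], [-0.0, -0.001, -1.0]]
force: [0.8, 0.3, -0.7]
grip_width: 0.0857
gripper_force: 0.0
```

Request:
drive_tool([
  [[0.32,0.45,-0.05],[0,0,-0.01]],
  [[0.63,0.9,-0.1],[0,0,-0.021]],
])

```text
time: 0.6
position: [0.3869, -0.4661, 0.2338]
eef_rot: [[0.985, 0.17, -0.0], [0.17, -0.985, 0.001], [-0.0, -0.001, -1.0]]
force: [-0.5, -0.7, -0.2]
grip_width: 0.085
gripper_force: 0.0
```

Request:
drive_tool([
  [[0.32,0.45,-0.05],[0,0,-0.01]],
  [[0.63,0.9,-0.1],[0,0,-0.021]],
])

```text
time: 0.85
position: [0.4373, -0.3942, 0.2259]
eef_rot: [[0.999, 0.039, -0.0], [0.039, -0.999, 0.0], [-0.0, -0.0, -1.0]]
force: [0.5, -0.5, -0.2]
grip_width: 0.0854
gripper_force: 0.0
```

Request:
drive_tool([
  [[0.32,0.45,-0.05],[0,0,-0.01]],
  [[0.63,0.9,-0.1],[0,0,-0.021]],
])

```text
time: 1.1
position: [0.4876, -0.3223, 0.2179]
eef_rot: [[0.996, -0.093, -0.001], [-0.093, -0.996, 0.0], [-0.001, -0.0, -1.0]]
force: [0.3, -0.5, 0.0]
grip_width: 0.0854
gripper_force: 0.0
```

Request:
drive_tool([
  [[0.32,0.45,-0.05],[0,0,-0.01]],
  [[0.63,0.9,-0.1],[0,0,-0.021]],
])

```text
time: 1.35
position: [0.538, -0.2503, 0.2099]
eef_rot: [[0.975, -0.223, -0.001], [-0.223, -0.975, 0.0], [-0.001, -0.0, -1.0]]
force: [-0.7, -0.6, 0.3]
grip_width: 0.0854
gripper_force: 0.0
```

Request:
drive_tool([
  [[0.32,0.45,-0.05],[0,0,-0.01]],
  [[0.63,0.9,-0.1],[0,0,-0.021]],
  [[0.63,0.9,-0.1],[0,0,-0.021]],
])

```text
time: 1.72
position: [0.5897, -0.1745, 0.2014]
eef_rot: [[0.94, -0.341, -0.0], [-0.341, -0.94, 0.002], [-0.001, -0.002, -1.0]]
force: [-0.3, -0.6, -0.4]
grip_width: 0.0854
gripper_force: 0.0
```

```bash
python3 - <<'E'
from bench import *
from h import *
f=grab_frame("wrist"); cv2.imwrite("pics/w1.png",f["pixels"][:,:,::-1]); np.savez("pics/w1.npz",**f)
s=state(); print(s["position"],s["eef_rot"],(-f["R"].T@f["t"]).round(3),f["mtx"][0,0])
for r in rects(f,cv2.morphologyEx(orange(f),cv2.MORPH_CLOSE,np.ones((25,25))),.034,400): print(r)
E
```

```text
[ 0.5884399  -0.17750372  0.20159077] [[ 9.39100025e-01 -3.43642252e-01 -1.07032067e-03]
 [-3.43641644e-01 -9.39100587e-01  7.13324536e-04]
 [-1.25026721e-03 -3.02076337e-04 -9.99999173e-01]] [ 0.665 -0.202  0.325] 290.4616422693394
(427, -288, 96.5, 24.2, 22.2, [457.0, 283.0])
(591, -22, 92.0, 61.9, 6.4, [188.0, 234.0])
(590, -182, 88.2, 37.0, -19.9, [327.0, 186.0])
(563, -282, 89.5, 22.2, -0.3, [427.0, 177.0])
(542, -382, 90.4, 37.0, 1.3, [530.0, 163.0])
```

View pics/w1.png

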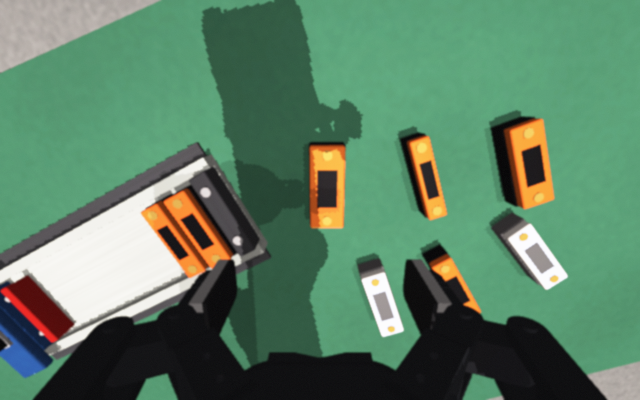

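The wrist view shows the target module at (327,186) → (590,−182) mm, centred under the gripper, with the neighbours clear. Descending.

Request:
drive_tool([
  [[0.02,-0.04,-0.37],[0,0,0]],
  [[0.02,-0.04,-0.74],[0,0,0]],
])

```text
time: 2.02
position: [0.5889, -0.1851, 0.1427]
eef_rot: [[0.937, -0.349, 0.0], [-0.349, -0.937, -0.001], [0.001, 0.001, -1.0]]
force: [-0.2, -0.1, 0.2]
grip_width: 0.0857
gripper_force: 0.0
```

Request:
drive_tool([
  [[0,0,-0.37],[0,0,0]],
  [[0,0,-0.74],[0,0,0]],
])

```text
time: 2.28
position: [0.5885, -0.1848, 0.083]
eef_rot: [[0.937, -0.349, -0.001], [-0.349, -0.937, -0.001], [-0.0, 0.001, -1.0]]
force: [-1.0, -0.3, -1.3]
grip_width: 0.0856
gripper_force: 0.0
```

Request:
drive_tool([
  [[0,0,-0.3],[0,0,0]],
  [[0,0,-0.5],[0,0,0]],
  [[0,0,-0.65],[0,0,0]],
  [[0,0,-0.72],[0,0,0]],
  [[0,0,-0.72],[0,0,0]],
])

```text
time: 2.9
position: [0.5897, -0.183, 0.0264]
eef_rot: [[0.938, -0.348, 0.0], [-0.348, -0.938, -0.0], [0.0, 0.0, -1.0]]
force: [0.2, 0.1, 0.4]
grip_width: 0.0857
gripper_force: 0.0
```

Request:
drive_tool([
  [[0,0,0],[0,0,0]],
  [[0,0,0],[0,0,0]],
  [[0,0,0],[0,0,0]],
  [[0,0,0],[0,0,0]],
  [[0,0,0],[0,0,0]],
  [[0,0,0],[0,0,0]],
], grip=1)

```text
time: 3.65
position: [0.5901, -0.183, 0.027]
eef_rot: [[0.938, -0.347, 0.001], [-0.347, -0.938, -0.0], [0.001, -0.0, -1.0]]
force: [-0.2, 0.2, 5.9]
grip_width: 0.037
gripper_force: 61.8
```

Grasped, width 37.0 mm. Lifting and carrying over to the tray.

Request:
drive_tool([
  [[0,0,0.3],[0,0,0]],
  [[0,0,0.8],[0,0,0]],
  [[0,0,1.0],[0,0,0]],
])

```text
time: 4.03
position: [0.5905, -0.1831, 0.1081]
eef_rot: [[0.938, -0.348, 0.003], [-0.348, -0.938, -0.001], [0.003, -0.0, -1.0]]
force: [-0.1, -0.1, -0.6]
grip_width: 0.0369
gripper_force: 61.0
```

Request:
drive_tool([
  [[-0.01,0.3,0.2],[0,0,0.01]],
  [[-0.02,0.65,0.2],[0,0,0.018]],
  [[-0.03,0.98,0.2],[0,0,0.0257]],
])

```text
time: 4.4
position: [0.5864, -0.1009, 0.1213]
eef_rot: [[0.982, -0.187, -0.002], [-0.187, -0.982, 0.001], [-0.002, -0.001, -1.0]]
force: [-0.6, -0.1, -1.5]
grip_width: 0.0369
gripper_force: 61.0
```

Request:
drive_tool([
  [[-0.01,0.3,0],[0,0,0.01]],
  [[-0.02,0.65,0],[0,0,0.018]],
  [[-0.03,0.98,0],[0,0,0.0257]],
])

```text
time: 4.78
position: [0.5846, -0.0239, 0.1221]
eef_rot: [[1.0, -0.028, -0.0], [-0.028, -1.0, 0.0], [-0.0, -0.0, -1.0]]
force: [0.1, -0.0, -1.0]
grip_width: 0.0367
gripper_force: 60.9
```

Request:
drive_tool([
  [[-0.01,0.4,0],[0,0,0.01]],
  [[-0.02,0.75,0],[0,0,0.018]],
  [[-0.03,0.98,0],[0,0,0.0257]],
  [[-0.03,0.98,0],[0,0,0.0257]],
])

```text
time: 5.28
position: [0.5823, 0.0541, 0.1223]
eef_rot: [[0.991, 0.132, 0.0], [0.132, -0.991, 0.001], [0.0, -0.001, -1.0]]
force: [-0.2, -1.2, -0.3]
grip_width: 0.0368
gripper_force: 61.0
```

```bash
python3 - <<'E'
from bench import *
from h import *
f=grab_frame("wrist"); cv2.imwrite("pics/w2.png",f["pixels"][:,:,::-1]); np.savez("pics/w2.npz",**f)
s=state(); print(s["position"],s["eef_rot"],s["force"],s["grip_width"])
for r in rects(f,cv2.morphologyEx(orange(f),cv2.MORPH_CLOSE,np.ones((5,5))),.046,400): print(r)
E
```

```text
[0.58235082 0.05228219 0.12223849] [[ 9.91580392e-01  1.29492504e-01 -1.33854429e-04]
 [ 1.29492428e-01 -9.91580299e-01 -4.71194938e-04]
 [-1.93743627e-04  4.49894526e-04 -9.99999880e-01]] [ 0.25132942 -0.96585974 -0.85528353] 0.036984517968413295
(464, -245, 40.8, 24.4, 12.8, [628.0, 385.0])
(530, 47, 146.7, 61.5, 7.7, [320.0, 275.0])
(594, -25, 88.7, 57.2, 7.5, [428.0, 217.0])
```

View pics/w2.png

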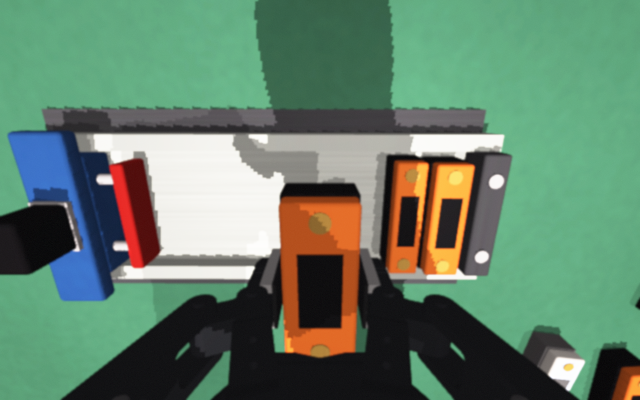

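Wrist view: held module upright at (320,270); tray walls' outer edges at rows ≈133 and ≈281; free floor columns ≈160–385; stop at (488,210).

```bash
python3 - <<'E'
from h import *
f=np.load("pics/w2.npz"); g=cv2.cvtColor(f["pixels"],cv2.COLOR_RGB2GRAY); H=hsv(f)
c,s=np.cos(np.radians(7.45)),np.sin(np.radians(7.45))
ts=lambda p:np.array([c*p[0]+s*p[1],-s*p[0]+c*p[1]])*1000
for u in(180,200,220,400,440):
    col=g[:,u].astype(int)
    print(u,[ (v,col[v-1],col[v+1]) for v in range(100,310) if abs(col[v+1]-col[v-1])>40])
for name,uv,z in[("far wall",(200,132.5),.026),("near wall",(200,279),.026),("stop tl",(472,152),.042),("stop bl",(464,273),.042),
 ("stop tr",(511,155),.042),("pad tl",(143,152),.04),("pad bl",(159,266),.04)]: print(name,ts(ray(f,uv,z)[0]).round(1))
# each tray module and held one, by orange columns at given row
m=orange(f)>0
for v in(170,260):
    u=np.flatnonzero(m[v,380:480])+380; print(v,u.min(),u.max(),[x for x in u if x+1 not in u],[x for x in u if x-1 not in u])
    for x in [x for x in u if x-1 not in u]+[x for x in u if x+1 not in u]: print("  ",x,ts(ray(f,(x,v),.046)[0]).round(1))
for u in(405,450):
    v=np.flatnonzero(m[140:285,u])+140; print(u,v.min(),v.max(),ts(ray(f,(u,v.min()-.5),.046)[0]).round(1),ts(ray(f,(u,v.max()+.5),.046)[0]).round(1))
v=np.flatnonzero(m[:250,300]); print("held far end",ts(ray(f,(300,v.min()-.5),.129)[0]).round(1)); print("tcp",ts(np.array([.58235,.05228,0])))
E
```

```text
180 [(106, np.int64(149), np.int64(107)), (107, np.int64(138), np.int64(85)), (132, np.int64(50), np.int64(125)), (133, np.int64(75), np.int64(193)), (134, np.int64(125), np.int64(235)), (135, np.int64(193), np.int64(241)), (254, np.int64(242), np.int64(191)), (255, np.int64(235), np.int64(147)), (256, np.int64(191), np.int64(132)), (264, np.int64(100), np.int64(146)), (265, np.int64(106), np.int64(208)), (266, np.int64(146), np.int64(236)), (277, np.int64(239), np.int64(195)), (278, np.int64(234), np.int64(129)), (279, np.int64(195), np.int64(91)), (280, np.int64(129), np.int64(84)), (305, np.int64(116), np.int64(54)), (306, np.int64(90), np.int64(27))]
200 [(107, np.int64(143), np.int64(99)), (132, np.int64(52), np.int64(114)), (133, np.int64(74), np.int64(179)), (134, np.int64(114), np.int64(234)), (135, np.int64(179), np.int64(243)), (253, np.int64(243), np.int64(195)), (254, np.int64(234), np.int64(154)), (255, np.int64(195), np.int64(142)), (265, np.int64(103), np.int64(192)), (266, np.int64(133), np.int64(234)), (267, np.int64(192), np.int64(240)), (277, np.int64(241), np.int6
[... 2343 characters left out ...]
)), (295, np.int64(115), np.int64(30)), (296, np.int64(66), np.int64(17))]
far wall [647.6  66.5]
near wall [523.6  82. ]
stop tl [ 636.1 -127.8]
stop bl [ 539.9 -137.4]
stop tr [ 634.  -155.4]
pad tl [635.1 102.7]
pad bl [544.4 106.8]
170 394 474 [np.int64(428), np.int64(474)] [np.int64(394), np.int64(432)]
   394 [624.  -73.4]
   432 [624.1 -99.9]
   428 [624.1 -97.1]
   474 [ 624.2 -129.2]
260 387 459 [np.int64(417), np.int64(459)] [np.int64(387), np.int64(421)]
   387 [553.6 -73.8]
   421 [ 553.7 -100.1]
   417 [553.7 -97. ]
   459 [ 553.8 -129.4]
405 161 272 [630.7 -80.5] [542.7 -88.8]
450 163 273 [ 629.4 -111.7] [ 541.9 -124.2]
held far end [629.3 -13.4]
tcp [584.21270223 -23.669378  ]
```

Tray mid-line at t≈585.6 mm, held module at 584.3, gap to module_1 ≈31 mm. Lowering.

Request:
drive_tool([
  [[0.015,0,-0.3],[0,0,0]],
  [[0.015,0,-0.6],[0,0,0]],
  [[0.015,0,-0.8],[0,0,0]],
  [[0.015,0,-0.92],[0,0,0]],
  [[0.015,0,-1.0],[0,0,0]],
  [[0.015,0,-1.0],[0,0,0]],
])

```text
time: 6.08
position: [0.5836, 0.0523, 0.0423]
eef_rot: [[0.992, 0.129, -0.0], [0.129, -0.992, -0.0], [-0.0, 0.0, -1.0]]
force: [0.9, 0.2, -1.6]
grip_width: 0.0368
gripper_force: 61.0
```

Request:
drive_tool([
  [[0,0,-0.02],[0,0,0]],
  [[0,0,-0.03],[0,0,0]],
  [[0,0,-0.04],[0,0,0]],
])

```text
time: 6.45
position: [0.5837, 0.0524, 0.0393]
eef_rot: [[0.992, 0.129, 0.0], [0.129, -0.992, 0.0], [0.0, 0.0, -1.0]]
force: [-0.8, -0.5, -0.7]
grip_width: 0.037
gripper_force: 61.0
```

Request:
drive_tool([
  [[0,0,-0.01],[0,0,0]],
  [[0,0,-0.02],[0,0,0]],
  [[0,0,-0.02],[0,0,0]],
])

```text
time: 6.82
position: [0.5837, 0.0524, 0.0389]
eef_rot: [[0.992, 0.129, 0.0], [0.129, -0.992, -0.0], [0.0, 0.0, -1.0]]
force: [-5.6, -0.1, 13.0]
grip_width: 0.037
gripper_force: 62.9
```

Request:
drive_tool([
  [[0,0,0.01],[0,0,0]],
  [[0,0,0.01],[0,0,0]],
  [[0,0,0.01],[0,0,0]],
  [[0,0,0.01],[0,0,0]],
], grip=0.4)

```text
time: 7.32
position: [0.5835, 0.0524, 0.0381]
eef_rot: [[0.992, 0.129, -0.0], [0.129, -0.992, -0.0], [-0.0, -0.0, -1.0]]
force: [0.2, -0.8, -0.4]
grip_width: 0.051
gripper_force: 0.0
```

Request:
drive_tool([
  [[0,0,0.2],[0,0,0]],
  [[0,0,0.6],[0,0,0]],
  [[0,0,1.0],[0,0,0]],
  [[0,0,1.0],[0,0,0]],
])

```text
time: 7.82
position: [0.5858, 0.0527, 0.122]
eef_rot: [[0.992, 0.129, 0.006], [0.129, -0.992, 0.001], [0.006, -0.0, -1.0]]
force: [-0.1, -0.1, -0.5]
grip_width: 0.0511
gripper_force: 0.0
```

```bash
python3 - <<'E'
from bench import *
from h import *
f=grab_frame("top"); np.savez("pics/t2.npz",**f)
for z in(.046,.034):
  for r in rects(f,orange(f),z,20): print(z,r)
E
```

```text
0.046 (420, -278, 90.6, 28.1, 12.7, [426.0, 216.0])
0.046 (536, -378, 90.8, 36.2, 1.2, [462.0, 171.0])
0.046 (558, -278, 88.1, 23.1, -2.4, [423.0, 163.0])
0.046 (592, -38, 90.5, 26.9, 6.7, [332.0, 153.0])
0.034 (420, -280, 91.5, 28.4, 12.7, [426.0, 216.0])
0.034 (538, -382, 91.7, 36.6, 1.2, [462.0, 171.0])
0.034 (560, -281, 89.0, 23.3, -2.4, [423.0, 163.0])
0.034 (594, -38, 91.4, 27.2, 6.7, [332.0, 153.0])
```

Released; moving to the second module at (563,−282).

Request:
drive_tool([
  [[-0.03,-0.4,0],[0,0,-0.002]],
  [[-0.055,-0.835,0.05],[0,0,-0.0047]],
], grip=0)

```text
time: 8.12
position: [0.5781, -0.0146, 0.1213]
eef_rot: [[0.995, 0.101, -0.002], [0.101, -0.995, 0.0], [-0.002, -0.0, -1.0]]
force: [0.3, -0.5, -0.0]
grip_width: 0.0841
gripper_force: 0.0
```

Request:
drive_tool([
  [[-0.03,-0.4,0],[0,0,-0.002]],
  [[-0.055,-0.835,0],[0,0,-0.0047]],
])

```text
time: 8.38
position: [0.5739, -0.082, 0.1215]
eef_rot: [[0.998, 0.07, -0.002], [0.07, -0.998, 0.0], [-0.002, -0.0, -1.0]]
force: [0.1, 0.0, 0.3]
grip_width: 0.0857
gripper_force: 0.0
```

Request:
drive_tool([
  [[-0.03,-0.4,0],[0,0,-0.002]],
  [[-0.055,-0.835,0],[0,0,-0.0047]],
])

```text
time: 8.62
position: [0.5695, -0.1487, 0.1214]
eef_rot: [[0.999, 0.041, -0.002], [0.041, -0.999, 0.0], [-0.002, -0.001, -1.0]]
force: [0.2, 0.1, -0.1]
grip_width: 0.0853
gripper_force: 0.0
```

Request:
drive_tool([
  [[-0.03,-0.4,0],[0,0,-0.002]],
  [[-0.055,-0.835,0],[0,0,-0.0047]],
])

```text
time: 8.88
position: [0.5651, -0.2155, 0.1214]
eef_rot: [[1.0, 0.011, -0.002], [0.011, -1.0, 0.001], [-0.002, -0.001, -1.0]]
force: [0.8, 0.7, -0.2]
grip_width: 0.0855
gripper_force: 0.0
```

Request:
drive_tool([
  [[-0.03,-0.4,0],[0,0,-0.002]],
  [[-0.055,-0.835,0],[0,0,-0.0047]],
  [[-0.055,-0.835,0],[0,0,-0.0047]],
  [[-0.055,-0.835,0],[0,0,-0.0047]],
])

```text
time: 9.38
position: [0.5612, -0.2807, 0.1215]
eef_rot: [[1.0, -0.018, -0.001], [-0.018, -1.0, 0.001], [-0.001, -0.001, -1.0]]
force: [0.2, 0.5, 0.5]
grip_width: 0.0853
gripper_force: 0.0
```

```bash
python3 - <<'E'
from bench import *
from h import *
f=grab_frame("wrist"); np.savez("pics/w3.npz",**f); cv2.imwrite("pics/w3.png",f["pixels"][:,:,::-1])
s=state(); print(s["position"],s["eef_rot"][:,0])
for r in rects(f,cv2.morphologyEx(orange(f),cv2.MORPH_CLOSE,np.ones((5,5))),.034,400): print(r)
g=grab_frame("top"); np.savez("pics/t3.npz",**g)
for r in rects(g,orange(g),.046,20): print(r)
E
```

```text
[ 0.56148293 -0.28011774  0.12167506] [ 0.99986161 -0.01660591 -0.00100427]
(448, -279, 50.9, 26.2, 11.4, [322.0, 334.0])
(540, -388, 42.1, 25.3, 0.5, [455.0, 242.0])
(543, -377, 89.8, 34.2, -5.9, [440.0, 225.0])
(564, -283, 87.5, 20.7, -0.2, [323.0, 215.0])
(580, -44, 62.6, 21.4, 7.5, [13.0, 200.0])
(419, -278, 89.9, 28.1, 12.8, [426.0, 216.0])
(542, -277, 55.8, 23.1, -2.4, [424.0, 169.0])
(579, 53, 91.4, 35.1, 7.4, [298.0, 158.0])
(589, -8, 90.9, 22.2, 7.4, [321.0, 154.0])
(592, -38, 91.0, 26.2, 7.9, [332.0, 153.0])
```

View pics/w3.png

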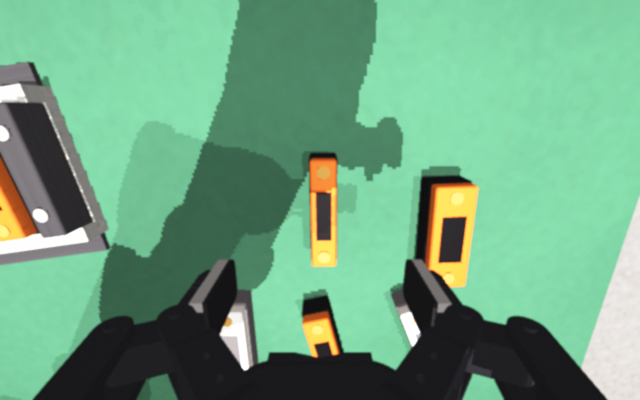

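Module 2 sits at (323,215) → (564,−283) mm, well centred between the open fingers; the placed one reads (579,53) at 7.4°, as intended.

Request:
drive_tool([
  [[0.03,-0.035,-0.4],[0,0,0.001]],
  [[0.03,-0.035,-0.8],[0,0,0.002]],
  [[0.03,-0.035,-0.8],[0,0,0.002]],
])

```text
time: 9.85
position: [0.5624, -0.2823, 0.056]
eef_rot: [[1.0, -0.004, -0.005], [-0.004, -1.0, 0.003], [-0.005, -0.003, -1.0]]
force: [-0.2, 1.5, 0.6]
grip_width: 0.0851
gripper_force: 0.0
```

Request:
drive_tool([
  [[0,0,-0.2],[0,0,0]],
  [[0,0,-0.35],[0,0,0]],
  [[0,0,-0.38],[0,0,0]],
  [[0,0,-0.38],[0,0,0]],
])

```text
time: 10.35
position: [0.5641, -0.2845, 0.028]
eef_rot: [[1.0, -0.006, 0.0], [-0.006, -1.0, -0.0], [0.0, 0.0, -1.0]]
force: [-0.6, -0.1, 0.1]
grip_width: 0.0856
gripper_force: 0.0
```

Request:
drive_tool([
  [[0,0,0],[0,0,0]],
  [[0,0,0],[0,0,0]],
  [[0,0,0],[0,0,0]],
  [[0,0,0],[0,0,0]],
  [[0,0,0],[0,0,0]],
  [[0,0,0],[0,0,0]],
  [[0,0,0],[0,0,0]],
], grip=1)

```text
time: 11.22
position: [0.5643, -0.2846, 0.0283]
eef_rot: [[1.0, -0.006, 0.001], [-0.006, -1.0, -0.0], [0.001, 0.0, -1.0]]
force: [-1.3, -0.1, 4.5]
grip_width: 0.0213
gripper_force: 59.8
```

Request:
drive_tool([
  [[0,0,0.3],[0,0,0]],
  [[0,0,0.8],[0,0,0]],
  [[0,0,1.0],[0,0,0]],
  [[0,0,1.0],[0,0,0]],
])

```text
time: 11.72
position: [0.5643, -0.2845, 0.1084]
eef_rot: [[1.0, -0.006, 0.001], [-0.006, -1.0, -0.001], [0.001, 0.001, -1.0]]
force: [0.2, -0.7, -1.0]
grip_width: 0.0211
gripper_force: 59.2
```

Width 21.2 mm. Carrying to the tray.

Request:
drive_tool([
  [[0.01,0.3,0.1],[0,0,0.0015]],
  [[0.02,0.65,0.17],[0,0,0.003]],
  [[0.03,0.985,0.17],[0,0,0.0043]],
])

```text
time: 12.1
position: [0.5659, -0.2027, 0.1207]
eef_rot: [[1.0, 0.023, -0.001], [0.023, -1.0, 0.001], [-0.001, -0.001, -1.0]]
force: [-0.4, 0.0, -1.2]
grip_width: 0.0211
gripper_force: 59.2
```

Request:
drive_tool([
  [[0.01,0.3,0],[0,0,0.0015]],
  [[0.02,0.65,0],[0,0,0.003]],
  [[0.03,0.985,0],[0,0,0.0043]],
])

```text
time: 12.48
position: [0.5682, -0.1246, 0.1208]
eef_rot: [[0.999, 0.05, -0.001], [0.05, -0.999, 0.001], [-0.001, -0.001, -1.0]]
force: [-0.4, -0.3, -1.1]
grip_width: 0.0216
gripper_force: 59.2
```

Request:
drive_tool([
  [[0.01,0.3,0],[0,0,0.0015]],
  [[0.02,0.65,0],[0,0,0.003]],
  [[0.03,0.985,0],[0,0,0.0043]],
])

```text
time: 12.85
position: [0.5708, -0.0463, 0.1211]
eef_rot: [[0.997, 0.076, -0.001], [0.076, -0.997, 0.0], [-0.001, -0.0, -1.0]]
force: [0.2, 0.4, -1.9]
grip_width: 0.0207
gripper_force: 59.2
```

Request:
drive_tool([
  [[0.01,0.3,0],[0,0,0.0015]],
  [[0.02,0.65,0],[0,0,0.003]],
  [[0.03,0.985,0],[0,0,0.0043]],
])

```text
time: 13.22
position: [0.5734, 0.0322, 0.1213]
eef_rot: [[0.995, 0.103, -0.0], [0.103, -0.995, -0.0], [-0.0, 0.0, -1.0]]
force: [0.6, -0.1, -0.9]
grip_width: 0.0209
gripper_force: 59.2
```

Request:
drive_tool([
  [[0.01,0.3,0],[0,0,0.0015]],
  [[0.02,0.65,0],[0,0,0.003]],
  [[0.03,0.985,0],[0,0,0.0043]],
  [[0.03,0.985,0],[0,0,0.0043]],
  [[0.03,0.985,0],[0,0,0.0043]],
])

```text
time: 13.85
position: [0.5758, 0.1088, 0.1213]
eef_rot: [[0.992, 0.129, -0.0], [0.129, -0.992, -0.001], [-0.001, 0.001, -1.0]]
force: [0.1, 0.9, -0.4]
grip_width: 0.0209
gripper_force: 59.1
```

```bash
python3 - <<'E'
from bench import *
from h import *
f=grab_frame("wrist"); np.savez("pics/w4.npz",**f); cv2.imwrite("pics/w4.png",f["pixels"][:,:,::-1])
s=state(); print(s["position"],s["eef_rot"][:,0])
c,q=np.cos(np.radians(7.45)),np.sin(np.radians(7.45))
ts=lambda p:np.array([c*p[0]+q*p[1],-q*p[0]+c*p[1]])*1000
print(ts(s["position"]))
m=orange(f)>0
v=np.flatnonzero(m[:250,312]); print("held far end",v.min(),ts(ray(f,(312,v.min()-.5),.1285)[0]).round(1))
for r in rects(f,orange(f),.046,300): print(r)
E
```

```text
[0.57593817 0.10826109 0.12132809] [ 9.91808501e-01  1.27732936e-01 -4.41788289e-04]
[585.11355778  32.67050221]
held far end 197 [630.2  36.5]
(524, 102, 146.0, 34.0, 7.4, [320.0, 276.0])
(583, 54, 88.1, 37.4, 7.5, [396.0, 219.0])
(594, -23, 89.5, 59.8, 7.6, [502.0, 217.0])
```

View pics/w4.png

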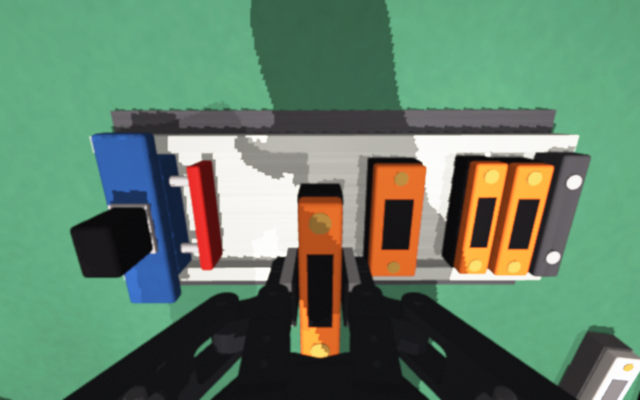

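Held module at (320,270), placed one (396,219); lots of room. Lowering.

Request:
drive_tool([
  [[0.005,0,-0.3],[0,0,0]],
  [[0.005,0,-0.6],[0,0,0]],
  [[0.005,0,-0.8],[0,0,0]],
  [[0.005,0,-0.92],[0,0,0]],
  [[0.005,0,-0.98],[0,0,0]],
  [[0.005,0,-0.98],[0,0,0]],
])

```text
time: 14.65
position: [0.5766, 0.1096, 0.0432]
eef_rot: [[0.992, 0.129, 0.0], [0.129, -0.992, 0.0], [0.0, 0.0, -1.0]]
force: [-1.0, -0.8, -1.7]
grip_width: 0.0209
gripper_force: 59.1
```

Request:
drive_tool([
  [[0,0,-0.01],[0,0,0]],
  [[0,0,-0.02],[0,0,0]],
  [[0,0,-0.03],[0,0,0]],
  [[0,0,-0.03],[0,0,0]],
])

```text
time: 15.15
position: [0.5763, 0.1096, 0.0407]
eef_rot: [[0.992, 0.129, 0.0], [0.129, -0.992, 0.0], [0.0, -0.0, -1.0]]
force: [0.5, -0.2, -0.8]
grip_width: 0.0213
gripper_force: 59.1
```

Request:
drive_tool([
  [[0,0,-0.006],[0,0,0]],
  [[0,0,-0.012],[0,0,0]],
  [[0,0,-0.012],[0,0,0]],
])

```text
time: 15.52
position: [0.5764, 0.1096, 0.0403]
eef_rot: [[0.992, 0.129, 0.0], [0.129, -0.992, -0.0], [0.0, 0.0, -1.0]]
force: [-2.1, -0.3, 4.6]
grip_width: 0.0212
gripper_force: 60.1
```

Request:
drive_tool([
  [[0,0,0],[0,0,0]],
  [[0,0,0],[0,0,0]],
  [[0,0,0],[0,0,0]],
  [[0,0,0],[0,0,0]],
], grip=0.58)

```text
time: 16.02
position: [0.5764, 0.1096, 0.0397]
eef_rot: [[0.992, 0.129, -0.0], [0.129, -0.992, -0.0], [-0.0, 0.0, -1.0]]
force: [-0.8, 0.7, 0.3]
grip_width: 0.036
gripper_force: 0.0
```

Request:
drive_tool([
  [[0,0,0.2],[0,0,0]],
  [[0,0,0.6],[0,0,0]],
  [[0,0,1.0],[0,0,0]],
  [[0,0,1.0],[0,0,0]],
])

```text
time: 16.52
position: [0.5785, 0.1101, 0.1235]
eef_rot: [[0.992, 0.129, 0.006], [0.129, -0.992, 0.002], [0.006, -0.001, -1.0]]
force: [0.6, 0.1, 0.2]
grip_width: 0.036
gripper_force: 0.0
```

Request:
drive_tool([
  [[0,-0.5,0.15],[0,0,0]],
  [[0,-0.5,0.15],[0,0,0]],
])

```text
time: 16.77
position: [0.5766, 0.0655, 0.1323]
eef_rot: [[0.992, 0.124, 0.001], [0.124, -0.992, -0.002], [0.0, 0.002, -1.0]]
force: [0.3, 0.2, 0.5]
grip_width: 0.0359
gripper_force: 0.0
```

```bash
python3 - <<'E'
from bench import *
from h import *
f=grab_frame("wrist"); np.savez("pics/w5.npz",**f); cv2.imwrite("pics/w5.png",f["pixels"][:,:,::-1])
s=state(); print(s["position"],s["eef_rot"][:,0])
for r in rects(f,orange(f),.046,300): print(r)
g=grab_frame("scene"); np.savez("pics/s5.npz",**g)
print("scene")
for r in rects(g,orange(g),.046,20): print(r)
print(rects(g,cv2.inRange(hsv(g),(105,120,50),(125,255,255)),.054))
E
```

```text
[0.57633978 0.0677157  0.13188669] [9.92016289e-01 1.26109803e-01 1.37843669e-05]
(453, -246, 59.7, 20.9, 12.7, [628.0, 378.0])
(576, 108, 87.5, 21.7, 6.5, [263.0, 211.0])
(583, 53, 88.2, 35.7, 7.4, [337.0, 208.0])
(595, -38, 87.4, 30.7, 7.6, [457.0, 207.0])
(593, -8, 87.8, 25.5, 7.5, [419.0, 205.0])
scene
(580, 110, 91.5, 20.7, 6.1, [362.0, 251.0])
(588, 53, 92.6, 35.7, 8.2, [337.0, 249.0])
(597, -8, 92.3, 25.5, 7.8, [309.0, 248.0])
(599, -37, 90.4, 30.1, 9.3, [297.0, 246.0])
(553, -373, 92.6, 38.1, 1.0, [173.0, 208.0])
(436, -273, 91.5, 28.8, 13.2, [228.0, 180.0])
(-617, 313, 163.4, 55.8, -4.5, [451.0, 23.0])
[(810, 320, 258.6, 72.3, -77.4, [456.0, 382.0]), (565, 237, 131.0, 38.4, 7.5, [418.0, 254.0]), (437, -817, 103.5, 23.0, 37.8, [51.0, 152.0]), (481, -891, 236.5, 89.8, 67.0, [21.0, 160.0]), (329, -814, 222.2, 95.1, 33.6, [71.0, 130.0]), (71, -902, 318.1, 118.1, 55.3, [103.0, 79.0]), (-37, -1044, 167.4, 35.2, 47.1, [85.0, 60.0]), (-588, 372, 173.5, 58.8, -7.0, [466.0, 25.0]), (-538, -538, 315.8, 174.6, 20.4, [257.0, 14.0])]
```

All four modules are in the tray, parallel (≈7.5°), flat and separated. Now to the carriage handle at about (560,237).

Request:
drive_tool([
  [[-0.03,0.35,0.1],[0,0,0.0003]],
  [[-0.07,0.71,0.1],[0,0,0.0006]],
], grip=0.3)

```text
time: 17.12
position: [0.5707, 0.1281, 0.1398]
eef_rot: [[0.991, 0.133, 0.0], [0.133, -0.991, 0.001], [0.0, -0.001, -1.0]]
force: [-0.7, 0.7, 0.1]
grip_width: 0.0599
gripper_force: 0.0
```

Request:
drive_tool([
  [[-0.03,0.35,0.05],[0,0,0]],
  [[-0.07,0.71,0.05],[0,0,0]],
])

```text
time: 17.38
position: [0.5645, 0.1854, 0.1435]
eef_rot: [[0.991, 0.135, -0.001], [0.135, -0.991, 0.001], [-0.0, -0.001, -1.0]]
force: [0.3, 0.1, 0.1]
grip_width: 0.0599
gripper_force: 0.0
```

Request:
drive_tool([
  [[-0.03,0.35,0],[0,0,0]],
  [[-0.07,0.67,0],[0,0,0]],
  [[-0.07,0.67,0],[0,0,0]],
  [[-0.07,0.67,0],[0,0,0]],
])

```text
time: 17.88
position: [0.5592, 0.2364, 0.1432]
eef_rot: [[0.991, 0.133, -0.001], [0.133, -0.991, -0.001], [-0.001, 0.001, -1.0]]
force: [-0.2, -1.0, 0.6]
grip_width: 0.0594
gripper_force: 0.0
```

```bash
python3 - <<'E'
from bench import *
from h import *
f=grab_frame("wrist"); np.savez("pics/w6.npz",**f); cv2.imwrite("pics/w6.png",f["pixels"][:,:,::-1])
s=state(); print(s["position"],s["eef_rot"][:,0])
c,q=np.cos(np.radians(7.45)),np.sin(np.radians(7.45))
ts=lambda p:np.array([c*p[0]+q*p[1],-q*p[0]+c*p[1]])*1000
print(ts(s["position"]))
for a,z in((cv2.inRange(hsv(f),(105,120,50),(125,255,255)),.054),(cv2.inRange(hsv(f),(0,150,90),(5,255,255)),.04),(orange(f),.046)):
  for r in rects(f,a,z,300): print(z,r)
E
```

```text
[0.55950921 0.23575654 0.14335422] [ 9.91225687e-01  1.32178448e-01 -7.03690167e-04]
[585.35446463 161.21988589]
0.054 (561, 239, 128.2, 34.9, 7.6, [317.0, 207.0])
0.04 (566, 199, 86.0, 12.7, 8.1, [366.0, 206.0])
0.046 (582, 52, 42.2, 24.0, 7.4, [549.0, 215.0])
0.046 (580, -14, 69.9, 23.4, 26.7, [627.0, 223.0])
0.046 (587, 72, 91.1, 39.6, -13.3, [535.0, 197.0])
0.046 (575, 113, 88.9, 24.9, 7.7, [474.0, 206.0])
0.046 (592, 4, 86.9, 18.3, 6.9, [611.0, 205.0])
```

View pics/w6.png

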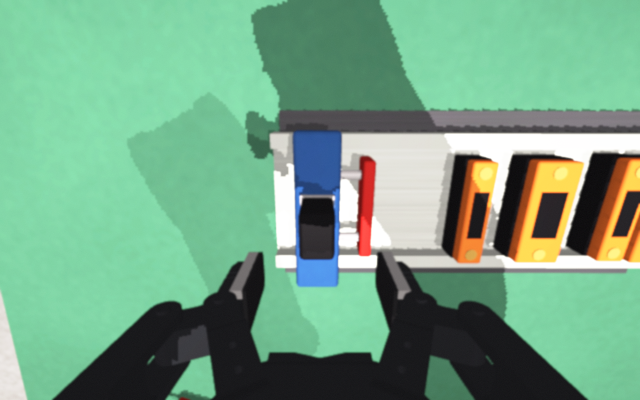

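Handle at (317,228), blue bar centre (317,207) → (561,239), neatly between the fingers. Descend and grip.

Request:
drive_tool([
  [[0,0.03,-0.3],[0,0,0]],
  [[0,0.03,-0.6],[0,0,0]],
  [[0,0.03,-0.79],[0,0,0]],
  [[0,0.03,-0.79],[0,0,0]],
  [[0,0.03,-0.79],[0,0,0]],
])

```text
time: 18.55
position: [0.5602, 0.2392, 0.0813]
eef_rot: [[0.991, 0.132, 0.001], [0.132, -0.991, 0.0], [0.001, -0.0, -1.0]]
force: [0.2, 0.1, 0.3]
grip_width: 0.0596
gripper_force: 0.0
```

Request:
drive_tool([
  [[0,0,0],[0,0,0]],
  [[0,0,0],[0,0,0]],
  [[0,0,0],[0,0,0]],
  [[0,0,0],[0,0,0]],
  [[0,0,0],[0,0,0]],
], grip=1)

```text
time: 19.18
position: [0.56, 0.2391, 0.0814]
eef_rot: [[0.991, 0.133, 0.001], [0.133, -0.991, 0.0], [0.001, 0.0, -1.0]]
force: [-0.9, -1.4, 6.2]
grip_width: 0.0235
gripper_force: 60.4
```

Gripped the handle (23.5 mm ≈ 24). Sliding toward the stop at about 40 mm/s.

Request:
drive_tool([
  [[0.008,-0.062,0],[0,0,0]],
  [[0.016,-0.124,0],[0,0,0]],
  [[0.024,-0.186,0],[0,0,0]],
  [[0.032,-0.248,0],[0,0,0]],
  [[0.04,-0.31,0],[0,0,0]],
  [[0.048,-0.372,0],[0,0,0]],
  [[0.056,-0.434,0],[0,0,0]],
  [[0.064,-0.496,0],[0,0,0]],
  [[0.072,-0.558,0],[0,0,0]],
  [[0.081,-0.62,0],[0,0,0]],
  [[0.089,-0.682,0],[0,0,0]],
  [[0.097,-0.744,0],[0,0,0]],
])

```text
time: 20.68
position: [0.5671, 0.1852, 0.0814]
eef_rot: [[0.991, 0.136, 0.002], [0.136, -0.991, 0.007], [0.002, -0.006, -1.0]]
force: [-0.6, 11.1, 1.2]
grip_width: 0.0232
gripper_force: 60.1
```

Request:
drive_tool([
  [[0.004,-0.031,0],[0,0,0]],
  [[0.008,-0.062,0],[0,0,0]],
  [[0.012,-0.093,0],[0,0,0]],
  [[0.016,-0.124,0],[0,0,0]],
  [[0.02,-0.155,0],[0,0,0]],
  [[0.024,-0.186,0],[0,0,0]],
  [[0.028,-0.217,0],[0,0,0]],
  [[0.032,-0.248,0],[0,0,0]],
  [[0.036,-0.279,0],[0,0,0]],
  [[0.04,-0.31,0],[0,0,0]],
  [[0.044,-0.341,0],[0,0,0]],
  [[0.048,-0.372,0],[0,0,0]],
])

```text
time: 22.18
position: [0.571, 0.1556, 0.0814]
eef_rot: [[0.991, 0.136, 0.002], [0.136, -0.991, 0.006], [0.002, -0.006, -1.0]]
force: [-1.0, 12.0, 1.8]
grip_width: 0.0234
gripper_force: 60.1
```

```bash
python3 - <<'E'
from bench import *
from h import *
f=grab_frame("top"); np.savez("pics/t7.npz",**f)
w=grab_frame("wrist"); np.savez("pics/w7.npz",**w); cv2.imwrite("pics/w7.png",w["pixels"][:,:,::-1])
s=state(); print(s["position"],s["force"],-.12966*s["position"][0]+.99156*s["position"][1])
for r in rects(w,orange(w),.046,300): print(r)
E
```

```text
[0.5710666  0.15512813 0.08143719] [-1.40851037 11.3927623   2.47729902] 0.07977434894145322
(583, 56, 89.3, 40.4, 7.9, [487.0, 244.0])
(581, 101, 80.1, 21.7, 7.7, [412.0, 239.0])
(594, -20, 90.1, 62.4, 7.7, [602.0, 251.0])
```

View pics/w7.png

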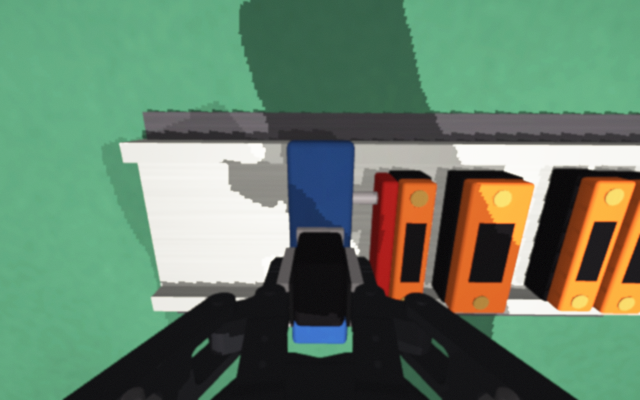

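The wrist view shows the pad (383,240) touching the last module (412,239); drag about 11.4 N. Continuing slowly.

Request:
drive_tool([
  [[0.004,-0.031,0],[0,0,0]],
  [[0.008,-0.062,0],[0,0,0]],
  [[0.012,-0.093,0],[0,0,0]],
  [[0.016,-0.124,0],[0,0,0]],
  [[0.02,-0.155,0],[0,0,0]],
  [[0.024,-0.186,0],[0,0,0]],
  [[0.028,-0.217,0],[0,0,0]],
  [[0.032,-0.248,0],[0,0,0]],
  [[0.036,-0.279,0],[0,0,0]],
  [[0.04,-0.31,0],[0,0,0]],
  [[0.044,-0.341,0],[0,0,0]],
  [[0.048,-0.372,0],[0,0,0]],
])

```text
time: 23.78
position: [0.5749, 0.1259, 0.0814]
eef_rot: [[0.991, 0.136, 0.001], [0.136, -0.991, 0.006], [0.002, -0.006, -1.0]]
force: [-1.4, 12.8, 2.7]
grip_width: 0.0235
gripper_force: 60.2
```

Request:
drive_tool([
  [[0.004,-0.031,0],[0,0,0]],
  [[0.008,-0.062,0],[0,0,0]],
  [[0.012,-0.093,0],[0,0,0]],
  [[0.016,-0.124,0],[0,0,0]],
  [[0.02,-0.155,0],[0,0,0]],
  [[0.024,-0.186,0],[0,0,0]],
  [[0.028,-0.217,0],[0,0,0]],
  [[0.032,-0.248,0],[0,0,0]],
  [[0.032,-0.248,0],[0,0,0]],
])

```text
time: 24.9
position: [0.5776, 0.1056, 0.0814]
eef_rot: [[0.991, 0.136, 0.001], [0.136, -0.991, 0.006], [0.002, -0.006, -1.0]]
force: [-2.5, 11.3, 3.2]
grip_width: 0.0228
gripper_force: 60.4
```

```bash
python3 - <<'E'
from bench import *
from h import *
f=grab_frame("scene"); np.savez("pics/s8.npz",**f)
w=grab_frame("wrist"); np.savez("pics/w8.npz",**w); cv2.imwrite("pics/w8.png",w["pixels"][:,:,::-1])
s=state(); print(s["position"],s["force"],-.12966*s["position"][0]+.99156*s["position"][1])
E
```

```text
[0.57758392 0.10557443 0.08140288] [-2.16035258 11.1989663   3.5479471 ] 0.029793853936057074
```

View pics/w8.png

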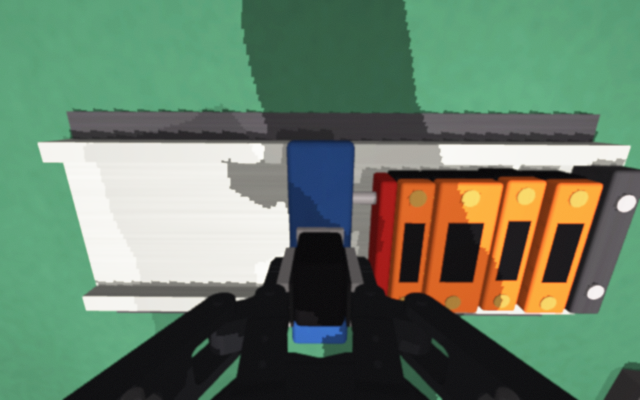

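The row is nearly closed: modules side by side at columns 410–570, a small gap left before the stop (~600), pad at (383,240). The camera moves with the handle, so the pad's column shift measures its compression. I'll take a small step and compare.

Request:
drive_tool([
  [[0.002,-0.015,0],[0,0,0]],
  [[0.004,-0.031,0],[0,0,0]],
  [[0.006,-0.046,0],[0,0,0]],
  [[0.008,-0.062,0],[0,0,0]],
  [[0.01,-0.077,0],[0,0,0]],
  [[0.012,-0.093,0],[0,0,0]],
  [[0.012,-0.093,0],[0,0,0]],
])

```text
time: 25.88
position: [0.5785, 0.0987, 0.0814]
eef_rot: [[0.991, 0.136, 0.001], [0.136, -0.991, 0.006], [0.002, -0.006, -1.0]]
force: [-2.3, 12.8, 3.5]
grip_width: 0.0233
gripper_force: 60.4
```

```bash
cat > pad.py <<'E'
from h import *
def pad(f):
    m=cv2.inRange(hsv(f),(0,150,60),(6,255,255))|cv2.inRange(hsv(f),(174,150,60),(180,255,255))
    L=[];R=[]
    for v in range(200,290,5):
        u=np.flatnonzero(m[v,350:430])+350
        L.append(u.min());R.append(u.max())
    return np.mean(L),np.mean(R),290.46/((-f["R"].T@f["t"])[2]-.04)/1000
E
python3 - <<'E'
from bench import *
from pad import *
w=grab_frame("wrist"); np.savez("pics/w9.npz",**w)
for n in(7,8,9):
    print(n,pad(np.load(f"pics/w{n}.npz")))
F=[]
for _ in range(4): F.append(grab_frame("top") and state()["force"])
s=state(); print(s["position"],np.mean(F,0),-.12966*s["position"][0]+.99156*s["position"][1])
E
```

```text
7 (np.float64(372.8333333333333), np.float64(394.1666666666667), np.float64(1.7598850348224775))
8 (np.float64(371.8888888888889), np.float64(391.55555555555554), np.float64(1.7600516545525655))
9 (np.float64(371.1666666666667), np.float64(390.27777777777777), np.float64(1.760014931422632))
[0.57851149 0.09868824 0.08141242] [-2.12162385 12.6681039   3.71648469] 0.02284550713713618
```

Request:
drive_tool([
  [[0.002,-0.012,0],[0,0,0]],
  [[0.003,-0.024,0],[0,0,0]],
  [[0.005,-0.037,0],[0,0,0]],
  [[0.006,-0.049,0],[0,0,0]],
  [[0.006,-0.049,0],[0,0,0]],
])

```text
time: 26.75
position: [0.579, 0.0948, 0.0814]
eef_rot: [[0.991, 0.136, 0.001], [0.136, -0.991, 0.006], [0.002, -0.006, -1.0]]
force: [-1.8, 12.6, 3.4]
grip_width: 0.0235
gripper_force: 60.4
```

```bash
python3 - <<'E'
from bench import *
from pad import *
w=grab_frame("wrist"); np.savez("pics/w10.npz",**w)
print(pad(w))
F=[]
for _ in range(3): F.append(grab_frame("top") and state()["force"])
s=state(); print(s["position"],np.mean(F,0),-.12966*s["position"][0]+.99156*s["position"][1])
# row edges and stop in the wrist image, at row 250 : orange runs
for n in(8,9,10):
    f=np.load(f"pics/w{n}.npz"); m=orange(f)[190:193].max(0)>0; d=np.flatnonzero(np.diff(m.astype(int))); print(n,d[d>340])
E
```

```text
(np.float64(371.1111111111111), np.float64(390.22222222222223), np.float64(1.7599756661206931))
[0.579012   0.09480056 0.08141307] [-2.07855328 12.87949952  3.39436257] 0.018925746151388853
8 [396 522 531 602]
9 [395 522 529 593]
10 [395 522 529 592]
```

Request:
drive_tool([
  [[0.002,-0.012,0],[0,0,0]],
  [[0.003,-0.024,0],[0,0,0]],
  [[0.005,-0.037,0],[0,0,0]],
  [[0.006,-0.049,0],[0,0,0]],
  [[0.006,-0.049,0],[0,0,0]],
])

```text
time: 27.58
position: [0.5795, 0.0914, 0.0814]
eef_rot: [[0.991, 0.137, 0.001], [0.137, -0.991, 0.007], [0.002, -0.007, -1.0]]
force: [-2.2, 13.7, 3.9]
grip_width: 0.023
gripper_force: 60.4
```

```bash
python3 - <<'E'
from bench import *
from pad import *
w=grab_frame("wrist"); np.savez("pics/w11.npz",**w); cv2.imwrite("pics/w11.png",w["pixels"][140:340,340:640][:,:,::-1].repeat(2,0).repeat(2,1))
print(pad(w))
F=[]
for _ in range(3): F.append(grab_frame("top") and state()["force"])
s=state(); print(s["position"],np.mean(F,0),-.12966*s["position"][0]+.99156*s["position"][1])
f=w; m=orange(f)[190:193].max(0)>0; d=np.flatnonzero(np.diff(m.astype(int))); print(d[d>340])
E
```

```text
(np.float64(368.55555555555554), np.float64(386.05555555555554), np.float64(1.759887178624987))
[0.57946945 0.0914134  0.08143352] [-1.71901522 14.19647531  3.52459973] 0.015507861228179196
[391 518 524 588]
```

View pics/w11.png

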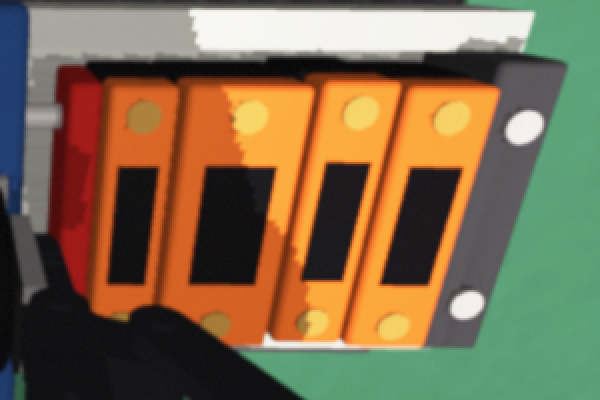

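The crop shows all four modules tight against the stop (stop face ≈ crop x 480), with the pad starting to compress.

```bash
python3 - <<'E'
from pad import *
S={7:.07977,8:.02979,9:.02285,10:.01893,11:.01551}
for n in S:
    f=np.load(f"pics/w{n}.npz"); m=cv2.inRange(hsv(f),(0,150,40),(6,255,255))|cv2.inRange(hsv(f),(174,150,40),(180,255,255))
    P=[];Q=[]
    for v in range(180,290,4):
        u=np.flatnonzero(m[v,350:430])+350
        p=ray(f,[(u.max()+.5,v),(u.min()-.5,v)],.04); q=-.12966*p[:,0]+.99156*p[:,1]; P.append(q[0]);Q.append(q[1])
    print(n,"front",round((S[n]-np.median(P))*1000,1),"back",round((S[n]-np.median(Q))*1000,1))
E
```

```text
7 front 45.8 back 31.7
8 front 44.9 back 30.9
9 front 44.0 back 30.3
10 front 44.0 back 30.2
11 front 41.4 back 27.9
```

Pad compression now ≈4.5 mm (front face 41.4 mm ahead of the handle vs 46 free). About 4.6 mm more.

Request:
drive_tool([
  [[0.001,-0.01,0],[0,0,0]],
  [[0.003,-0.02,0],[0,0,0]],
  [[0.004,-0.03,0],[0,0,0]],
  [[0.005,-0.04,0],[0,0,0]],
  [[0.007,-0.05,0],[0,0,0]],
  [[0.008,-0.058,0],[0,0,0]],
  [[0.008,-0.058,0],[0,0,0]],
])

```text
time: 28.65
position: [0.5799, 0.0878, 0.0814]
eef_rot: [[0.991, 0.137, 0.001], [0.137, -0.99, 0.008], [0.002, -0.008, -1.0]]
force: [-2.0, 16.7, 3.4]
grip_width: 0.0232
gripper_force: 60.3
```

```bash
cat > comp.py <<'E'
from bench import *
from pad import *
f=grab_frame("wrist"); s=state(); S=-.12966*s["position"][0]+.99156*s["position"][1]
m=cv2.inRange(hsv(f),(0,150,40),(6,255,255))|cv2.inRange(hsv(f),(174,150,40),(180,255,255))
P=[];Q=[]
for v in range(180,290,4):
    u=np.flatnonzero(m[v,350:430])+350
    p=ray(f,[(u.max()+.5,v),(u.min()-.5,v)],.04); q=-.12966*p[:,0]+.99156*p[:,1]; P.append(q[0]);Q.append(q[1])
print("front",(S-np.median(P))*1000,"back",(S-np.median(Q))*1000,"S",S,s["force"],s["time"])
E
python3 comp.py
```

```text
Traceback (most recent call last):
  File "comp.py", line 8, in <module>
    p=ray(f,[(u.max()+.5,v),(u.min()-.5,v)],.04); q=-.12966*p[:,0]+.99156*p[:,1]; P.append(q[0]);Q.append(q[1])
              ~~~~~^^
ValueError: zero-size array to reduction operation maximum which has no identity
```

```bash
sed -i 's/range(180,290,4)/range(185,260,4)/; s/^    p=ray/    if len(u)==0: continue\n    p=ray/' comp.py; python3 comp.py; python3 comp.py
```

```text
front 37.65477775779494 back 24.63658511570288 S 0.01189696890898842 [-2.28060676 16.33454537  3.20494844] 28.75
front 37.663347740563324 back 24.55394610168968 S 0.011881889591884895 [-2.14720849 15.93661942  3.46732445] 28.8
```

Compression ≈8.3 mm; nudge about 0.8 mm more, then let go.

Request:
drive_tool([
  [[0.001,-0.007,0],[0,0,0]],
  [[0.002,-0.013,0],[0,0,0]],
  [[0.002,-0.013,0],[0,0,0]],
  [[0.002,-0.013,0],[0,0,0]],
])

```text
time: 29.3
position: [0.5801, 0.0871, 0.0814]
eef_rot: [[0.99, 0.138, 0.001], [0.138, -0.99, 0.008], [0.002, -0.008, -1.0]]
force: [-2.0, 16.7, 4.2]
grip_width: 0.0234
gripper_force: 60.3
```

```bash
python3 comp.py
```

```text
front 36.770236863069485 back 23.91854404823464 S 0.011093799911909966 [-2.73552439 17.10722141  4.32772211] 29.35
```

Compression ≈9 mm, by image and by force. The tool is wound up about 7.8 mm against the load, so I unload it before opening the fingers.

Request:
drive_tool([
  [[-0.003,0.025,0],[0,0,0]],
  [[-0.006,0.05,0],[0,0,0]],
  [[-0.009,0.072,0],[0,0,0]],
  [[-0.012,0.095,0],[0,0,0]],
  [[-0.012,0.095,0],[0,0,0]],
  [[-0.012,0.095,0],[0,0,0]],
])

```text
time: 30.1
position: [0.5801, 0.0873, 0.0814]
eef_rot: [[0.991, 0.133, 0.002], [0.133, -0.991, 0.001], [0.002, -0.0, -1.0]]
force: [-0.7, 1.7, 4.9]
grip_width: 0.0233
gripper_force: 60.7
```

```bash
python3 comp.py
```

```text
front 37.06457439331843 back 24.007104149974186 S 0.01130148573863582 [-0.56124993  1.18075217  5.84469372] 30.15
```

Request:
drive_tool([
  [[0,0.005,0],[0,0,0]],
  [[0,0.005,0],[0,0,0]],
  [[0,0.005,0],[0,0,0]],
  [[0,0.005,0],[0,0,0]],
], grip=0.4)

```text
time: 30.65
position: [0.5793, 0.0872, 0.0804]
eef_rot: [[0.991, 0.133, -0.0], [0.133, -0.991, -0.0], [-0.0, 0.0, -1.0]]
force: [0.4, -0.7, -0.0]
grip_width: 0.0513
gripper_force: 0.0
```

Request:
drive_tool([
  [[0,0,0.2],[0,0,0]],
  [[0,0,0.6],[0,0,0]],
  [[0,0,1.0],[0,0,0]],
  [[0,0,1.0],[0,0,0]],
])

```text
time: 31.15
position: [0.5814, 0.0878, 0.1644]
eef_rot: [[0.991, 0.133, 0.006], [0.133, -0.991, 0.001], [0.007, -0.0, -1.0]]
force: [-0.4, 0.0, 0.4]
grip_width: 0.0511
gripper_force: 0.0
```

```bash
python3 - <<'E'
from bench import *
from h import *
f=grab_frame("wrist"); s=state(); print(s["position"],s["time"],s["force"])
T=lambda p:-.12966*p[:,0]+.99156*p[:,1]
H=hsv(f)
for a,z in((cv2.inRange(H,(105,120,50),(125,255,255)),.054),(cv2.inRange(H,(0,150,40),(6,255,255))|cv2.inRange(H,(174,150,40),(180,255,255)),.04),(orange(f),.046)):
  for r in rects(f,a,z,200): print(z,r)
m=cv2.inRange(H,(0,150,40),(6,255,255))|cv2.inRange(H,(174,150,40),(180,255,255)); b=cv2.inRange(H,(105,120,50),(125,255,255))
for v in range(150,215,15):
    u=np.flatnonzero(m[v,300:450])+300; w=np.flatnonzero(b[v,200:400])+200
    if len(u) and len(w): print(v,(T(ray(f,[(u.max()+.5,v)],.04))*1000).round(1),(T(ray(f,[(w.min()-.5,v),(w.max()+.5,v)],.054))*1000).round(1))
E
```

```text
[0.58033399 0.08749963 0.16265322] 31.2 [ 0.98194039 -0.39812111 -0.29603963]
0.054 (580, 87, 128.7, 35.2, 7.6, [320.0, 204.0])
0.04 (585, 56, 86.3, 12.7, 7.6, [356.0, 203.0])
0.046 (440, -258, 85.9, 34.0, 12.7, [621.0, 371.0])
0.046 (591, -4, 111.4, 89.6, -82.4, [425.0, 206.0])
165 [-25.9] [28.2 -5.9]
180 [-25.7] [28.4 -5.4]
195 [-26.3] [27.8 -5.7]
210 [-26.1] [28.  -5.2]
```

The carriage stayed put (pad face 37.3 mm ahead of the handle, i.e. ≈9 mm compressed). The row is tight and square, and the robot is clear.

```bash
python3 -c "
from bench import *
print(job_done())"
```

```text
the job is handed in; nothing more can be done
None
```

The job is handed in at about 31 s: the tray holds four orange-capped modules, closed up tight against the end stop, with the sprung pad pressed in about 9 mm of its 18 mm and the carriage released.

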